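Reset two tripped breakers and restart the fan

ROBOT

A 6-joint arm with a two-finger parallel gripper is mounted at the origin on a cart in front of the work surface, level with it; the furniture and walls round the work are solid. World frame = base frame: x ahead of the robot, y to its left, z up, the work surface at z = 0. Lengths are in m, angles in rad, forces in N, time in s.
With the tool pointing down it reaches from about 0.35 to 0.85 m from the base axis. Payload 8.1 kg.
Tool frame: the origin (TCP) lies midway between the tips of the shut fingers; the grasp point (between the pads) lies 19 mm behind it (grip_point_offset is the distance from the TCP to the grasp point, in m); x points along the fingers, z is the direction in which the jaws open and shut, and the axes are right-handed (so a half turn about x gives the same grasp; the last joint's range is limited). The gripper opens to 85 mm and grips with 20 to 120 N. Pads are 22 mm wide; open, the fingers measure 114 mm over their backs; the gripper's body (76 mm by 85 mm) begins 54 mm behind the grasp point. The pads swing forward as they close: fully open they stand 13 mm farther back than shut.
Start: joints at [1.253, 0.13, 1.488, -0, 1.523, -0.085], TCP at [0.138, 0.584, 0.231] pointing down, gripper open.
Joint ranges: [-2.96, 2.96], [-0.89, 2.26], [0.02, 2.5], [-1.34, 4.48], [0, 2.73], [-2.66, 2.66]. Speed limits (rad/s): [2.39, 2.39, 2.79, 3.14, 3.14, 3.14].

INTERFACE

Orientations are given as a rotation vector (axis times angle).
In Python, from workcell import * gives the robot as it stands. The module is installed in compiled form; this text tells all that it offers. Calls block until the motion is done:
- movep(position, orientation): joint-space move of the TCP to a pose.
- servo_line(position, v=0.15, attitude=None, until_force=None): straight line of the TCP; attitude=None keeps the orientation; v is the mean speed in m/s. With until_force (N) it stops when the force on the tool has changed by that much, and returns True; else False.
- set_joints(angles): joint-space move.
- gripper_to(opening): finger opening in m; the grip force is fixed at half the most; returns when the fingers have stopped.
- wait(seconds).
- ik(position, orientation): joint angles nearest the present ones, or None.
- get_obs(): the state.
- get_image(name): name is "side" or "top" or "wrist"; returns a dict with "img" (400x640x3 uint8, red, green, blue), "vfov" (degrees; the focal length in pixels is half the picture's height over the tangent of half this angle, whatever the lens; pixels are square), "cx", "cy" (the principal point, pixels), "extrinsics" (4x4, takes a point from world to camera coordinates). Camera axes: x right, y down, z forward; pixel columns grow to the right and rows downward; lengths in m; the calibration is good to about 2 mm. The wrist camera is an equidistant fisheye: a pixel r from the principal point sees the ray r / f radians off the axis. A picture is of the moment at which its call begins. There is no depth.
A pose or a line that the arm cannot do raises Unreachable and nothing moves.
- sign_off(): hands the job in, once; it reports no verdict.
The state is a dict: "t": time; "q": joint angles; "dq": joint speeds; "tau": joint torques, N m; "eef_pos": TCP position; "orientation": TCP orientation; "force": force on the tool from outside, world axes, zero at the start; "ft_torque": the same for the moment, N m; "opening": finger opening in m.
Only numpy, scipy, OpenCV 4.12 (cv2) and the standard library are available. Lean on these libraries where they do the work, as an engineer would, in place of code of your own. Each camera call takes 0.05 s, during which the arm holds its last target.

TASK

Two breakers in the row on the bench power console have tripped: their handles stand half-way. Reset each of them properly, pushing its handle fully down (towards the front, off) and then fully up (on), and once both are on press the green start button all the way in and let go, so that the extraction fan runs again. Do not move the handles of the other breakers (those that are on, and the one that somebody has switched off on purpose), do not press the red stop button, and leave the things standing round the console where they are.

Things in the scene. Friction and masses are not known exactly. Their poses are not given: they have to be found in the camera images.
- console: Fixed grey steel desk-type console, 170 deep (x), 310 wide (y). Origin: centre of its underside, on the bench; x points level from its low front edge to its high rear edge, y to its left, z up. The face slopes up 10 degrees to the rear: 62 above the bench in front, 92 behind. Seven breakers in a row fill its left two thirds; green start and red stop buttons are at the right. Nothing else stands up.
- breaker_a: One of 7 equal fixed breakers in a row, 27 apart; letters do not tell the place. Origin: middle of the handle's pivot axis, in the plane of the sloping face; axes as the console's. White nose, 48 along the slope, 26 wide, 5 proud of the face. Black handle, white band near its end: 12 wide (y), 8 thick, end 29 from the pivot axis. A red flag shows in front of it when on, a green one behind it when off.
- toggle_a (a joint): Handle angle of breaker_a, rad: 0 = half-way (tripped: within 0.12 of it), square to the face; +0.5 = fully up (on), leaning to the rear; -0.5 = fully down (off), leaning to the front. It stays where it is left, without a click, so push it to its stop; 2 N at its end, 4 N near the nose, moves it. Read the state from this angle.
- breaker_d: One of 7 equal fixed breakers in a row, 27 apart; letters do not tell the place. Origin: middle of the handle's pivot axis, in the plane of the sloping face; axes as the console's. White nose, 48 along the slope, 26 wide, 5 proud of the face. Black handle, white band near its end: 12 wide (y), 8 thick, end 29 from the pivot axis. A red flag shows in front of it when on, a green one behind it when off.
- toggle_d (a joint): Handle angle of breaker_d, rad: 0 = half-way (tripped: within 0.12 of it), square to the face; +0.5 = fully up (on), leaning to the rear; -0.5 = fully down (off), leaning to the front. It stays where it is left, without a click, so push it to its stop; 2 N at its end, 4 N near the nose, moves it. Read the state from this angle.
- breaker_e: One of 7 equal fixed breakers in a row, 27 apart; letters do not tell the place. Origin: middle of the handle's pivot axis, in the plane of the sloping face; axes as the console's. White nose, 48 along the slope, 26 wide, 5 proud of the face. Black handle, white band near its end: 12 wide (y), 8 thick, end 29 from the pivot axis. A red flag shows in front of it when on, a green one behind it when off.
- toggle_e (a joint): Handle angle of breaker_e, rad: 0 = half-way (tripped: within 0.12 of it), square to the face; +0.5 = fully up (on), leaning to the rear; -0.5 = fully down (off), leaning to the front. It stays where it is left, without a click, so push it to its stop; 2 N at its end, 4 N near the nose, moves it. Read the state from this angle.
- breaker_f: One of 7 equal fixed breakers in a row, 27 apart; letters do not tell the place. Origin: middle of the handle's pivot axis, in the plane of the sloping face; axes as the console's. White nose, 48 along the slope, 26 wide, 5 proud of the face. Black handle, white band near its end: 12 wide (y), 8 thick, end 29 from the pivot axis. A red flag shows in front of it when on, a green one behind it when off.
- toggle_f (a joint): Handle angle of breaker_f, rad: 0 = half-way (tripped: within 0.12 of it), square to the face; +0.5 = fully up (on), leaning to the rear; -0.5 = fully down (off), leaning to the front. It stays where it is left, without a click, so push it to its stop; 2 N at its end, 4 N near the nose, moves it. Read the state from this angle.
- breaker_b: One of 7 equal fixed breakers in a row, 27 apart; letters do not tell the place. Origin: middle of the handle's pivot axis, in the plane of the sloping face; axes as the console's. White nose, 48 along the slope, 26 wide, 5 proud of the face. Black handle, white band near its end: 12 wide (y), 8 thick, end 29 from the pivot axis. A red flag shows in front of it when on, a green one behind it when off.
- toggle_b (a joint): Handle angle of breaker_b, rad: 0 = half-way (tripped: within 0.12 of it), square to the face; +0.5 = fully up (on), leaning to the rear; -0.5 = fully down (off), leaning to the front. It stays where it is left, without a click, so push it to its stop; 2 N at its end, 4 N near the nose, moves it. Read the state from this angle.
- breaker_c: One of 7 equal fixed breakers in a row, 27 apart; letters do not tell the place. Origin: middle of the handle's pivot axis, in the plane of the sloping face; axes as the console's. White nose, 48 along the slope, 26 wide, 5 proud of the face. Black handle, white band near its end: 12 wide (y), 8 thick, end 29 from the pivot axis. A red flag shows in front of it when on, a green one behind it when off.
- toggle_c (a joint): Handle angle of breaker_c, rad: 0 = half-way (tripped: within 0.12 of it), square to the face; +0.5 = fully up (on), leaning to the rear; -0.5 = fully down (off), leaning to the front. It stays where it is left, without a click, so push it to its stop; 2 N at its end, 4 N near the nose, moves it. Read the state from this angle.
- breaker_g: One of 7 equal fixed breakers in a row, 27 apart; letters do not tell the place. Origin: middle of the handle's pivot axis, in the plane of the sloping face; axes as the console's. White nose, 48 along the slope, 26 wide, 5 proud of the face. Black handle, white band near its end: 12 wide (y), 8 thick, end 29 from the pivot axis. A red flag shows in front of it when on, a green one behind it when off.
- toggle_g (a joint): Handle angle of breaker_g, rad: 0 = half-way (tripped: within 0.12 of it), square to the face; +0.5 = fully up (on), leaning to the rear; -0.5 = fully down (off), leaning to the front. It stays where it is left, without a click, so push it to its stop; 2 N at its end, 4 N near the nose, moves it. Read the state from this angle.
- start_top (a point): Centre of the top of the green start button, a round cap 25 in diameter, standing 21 out from the face (9 above its dark 41 wide collar). It is pressed square to the face (10 degrees off vertical).
- start (a joint): Travel of the green start button, m: 0 = released, 0.005 = fully pressed; springs back; fully down takes 4.5 N.
- stop (a joint): Travel of the red mushroom stop button (head 41 in diameter, 33 tall, on a yellow disc, 72 in front of the start button): 0 = released, 0.005 = pressed.
- creme_jar: Loose white jar with a black lid, 52 in diameter, 58 tall, standing behind the console. Origin: centre of its underside.
- wax_tin: Loose flat red tin, 80 in diameter, 26 tall, standing to the left of the console. Origin: centre of its underside.
- marker: Loose white marker with a black cap, 131 long, 18 thick, lying behind the console. Origin: under its middle.

How it is judged:
By the outcome, as a careful person would: the job done as asked, in the order asked, and still so for the second after the job is handed in, with the robot touching nothing.
It also fails if it takes over 42 s, if anything falls off the work surface, if the arm or the gripper's body presses on something with over 40 N, if the wrist force passes 120 N, or if a joint passes its speed limit or range.

## Working session

There is one attempt and no reset: what is moved stays moved. The work goes in short steps, each a Python script; the robot and the scene stay as the last script left them, time stands still between calls to the robot, and variables do not carry over. Pictures are saved under pics/ and viewed, and the job is handed in when it is done.

```bash
mkdir -p pics; python3 - <<'E'
from workcell import *
import cv2
for n in ["side","top","wrist"]:
    d=get_image(n); cv2.imwrite(f"pics/{n}0.png",d["img"][:,:,::-1]); print(n,d["vfov"],d["cx"],d["cy"],d["extrinsics"].round(4).tolist())
o=get_obs();print(o)
E
```

```text
side 43.86654147871012 321.1303666652735 203.50210699932256 [[0.8106, -0.5855, -0.0048, -0.5405], [-0.3719, -0.5086, -0.7766, 0.267], [0.4523, 0.6313, -0.63, 0.6939], [0.0, 0.0, 0.0, 1.0]]
top 56.71923552116057 313.0942737876841 201.37002618058665 [[-0.0136, -0.9999, -0.0075, -0.0716], [-0.9975, 0.0141, -0.0692, 0.5968], [0.0693, 0.0065, -0.9976, 0.9088], [0.0, 0.0, 0.0, 1.0]]
wrist 65.70646984690485 323.98524006015117 198.70660373876015 [[0.2311, 0.9729, -0.0007, -0.5995], [0.9253, -0.2195, 0.3094, -0.0397], [0.3009, -0.0721, -0.9509, 0.3783], [0.0, 0.0, 0.0, 1.0]]
{'t': 0.15, 'q': array([ 1.25258245e+00,  1.30993378e-01,  1.48907866e+00,  9.71574988e-06,
        1.52298341e+00, -8.54135757e-02]), 'dq': array([-7.37726144e-04, -1.26865088e-03, -3.73369592e-03, -3.84202456e-04,
       -9.44419232e-06, -5.93843678e-06]), 'tau': array([ 7.34353816e-04, -5.70061755e+01, -5.01160991e+01, -2.34744175e-04,
        9.59127472e-03,  9.93817594e-06]), 'eef_pos': array([0.13826723, 0.58340147, 0.2304548 ]), 'orientation': array([-1.03686192,  1.31162837,  1.03552879]), 'force': array([ 0.03344637,  0.48021635, -0.55202189]), 'ft_torque': array([-0.0238465 ,  0.02433721, -0.00914798]), 'opening': 0.08526175098607532}
```

View pics/side0.png

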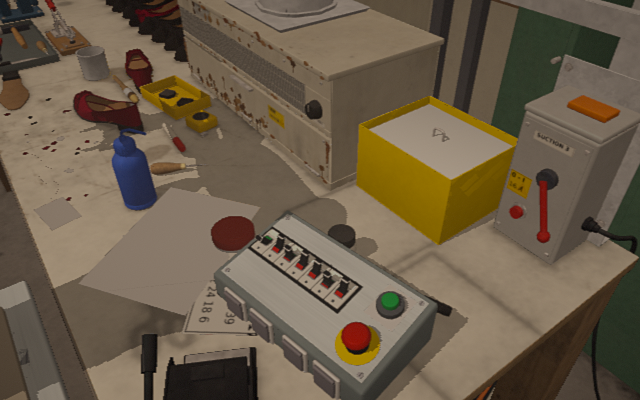

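View pics/top0.png

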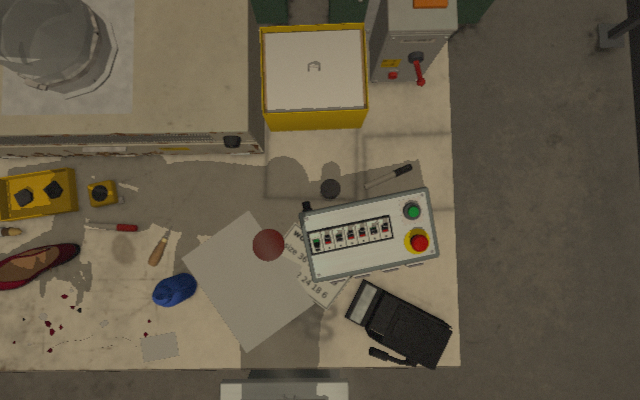

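View pics/wrist0.png

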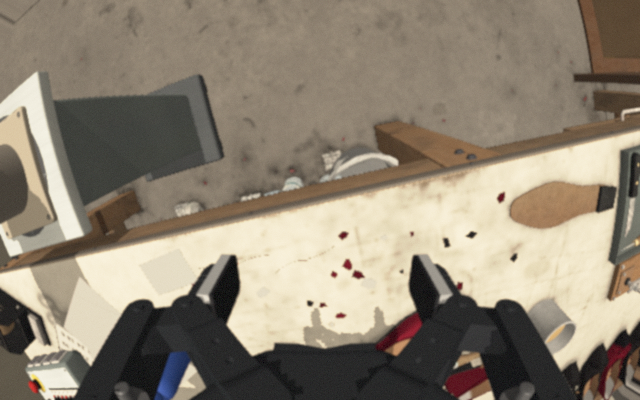

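```bash
python3 - <<'E'
import cv2
a=cv2.imread("pics/side0.png")[200:400,200:460]; cv2.imwrite("pics/side0z.png",cv2.resize(a,None,fx=3,fy=3,interpolation=cv2.INTER_CUBIC))
a=cv2.imread("pics/top0.png")[160:300,290:450]; cv2.imwrite("pics/top0z.png",cv2.resize(a,None,fx=4,fy=4,interpolation=cv2.INTER_CUBIC))
E
```

```text
(no output)
```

View pics/side0z.png

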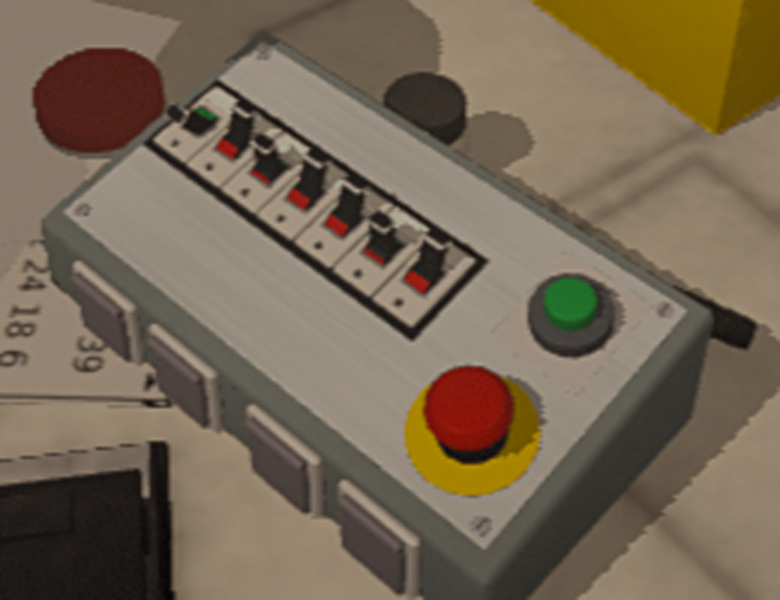

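View pics/top0z.png

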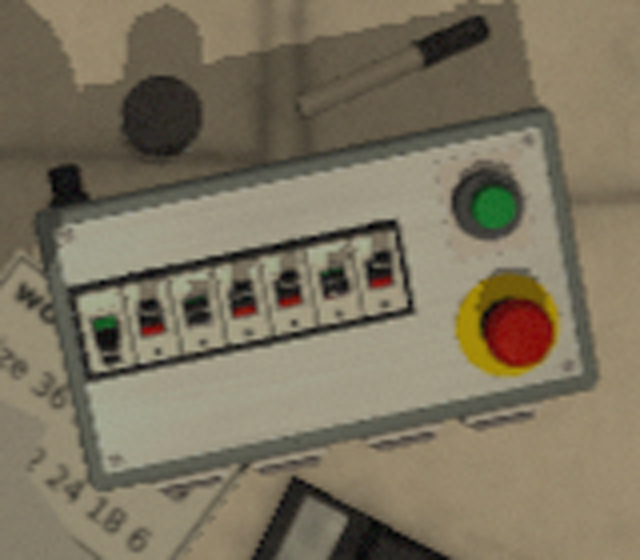

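```bash
cat > h.py <<'E'
import numpy as np
from scipy.optimize import least_squares
from scipy.spatial.transform import Rotation as R
import json
T={"side":(43.86654147871012,321.13,203.50,np.array([[0.8106,-0.5855,-0.0048,-0.5405],[-0.3719,-0.5086,-0.7766,0.267],[0.4523,0.6313,-0.63,0.6939],[0,0,0,1]])),
"top":(56.71923552116057,313.094,201.37,np.array([[-0.0136,-0.9999,-0.0075,-0.0716],[-0.9975,0.0141,-0.0692,0.5968],[0.0693,0.0065,-0.9976,0.9088],[0,0,0,1]]))}
def proj(n,P):
    v,cx,cy,E=T[n]; f=200/np.tan(np.radians(v)/2)
    p=E[:3,:3]@P+E[:3,3]; return np.array([cx+f*p[0]/p[2],cy+f*p[1]/p[2]])
def projf(cam,P): # fisheye; cam=dict
    f=200/np.tan(np.radians(cam["vfov"])/2);E=np.array(cam["extrinsics"])
    p=E[:3,:3]@P+E[:3,3]; r=np.hypot(p[0],p[1]);th=np.arctan2(r,p[2])
    return np.array([cam["cx"],cam["cy"]])+f*th*p[:2]/r
S=np.array([np.cos(np.radians(10)),0,np.sin(np.radians(10))]);N=np.array([-S[2],0,S[0]])
def loc(s,y,n): # face coords: s along slope from mid-face, y, n off face
    return np.array([0,0,0.077])+s*S+np.array([0,y,0])+n*N
def world(pose,l):
    return R.from_euler('z',pose[2]).apply(l)+np.array([pose[0],pose[1],0])
E
python3 - <<'E'
from h import *
c={(85,155):((300,213.3),(288.3,212.7)),(85,-155):((427.3,187.5),(436.7,305)),(-85,-155):((438.8,255.5),(362.3,385)),(-85,155):((314.3,282),(215,273.3))}
def res(p):
    r=[]
    for (x,y),(t,s) in c.items():
        l=np.array([x/1e3,y/1e3,.092 if x>0 else .062])
        W=world(p,l); r+=[proj("top",W)-t,proj("side",W)-s]
    return np.concatenate(r)
s=least_squares(res,[.55,-.2,-.2],loss='soft_l1');print(s.x,res(s.x).round(1).reshape(-1,4));p=s.x
Z=lambda u,v:(200+u/3,200+v/3); Y=lambda u,v:(290+u/4,160+v/4)
pts={"start":(Y(495,208),Z(570,302)),"stop":(Y(520,330),Z(470,398)),
"stripRL":(Y(74,290),Z(218,85)),"stripRR":(Y(397,222),Z(485,260)),"stripFR":(Y(412,313),Z(413,336)),"stripFL":(Y(90,378),Z(148,148))}
for n,(t,sd) in pts.items():
    q=least_squares(lambda P:np.concatenate([proj("top",P)-t,proj("side",P)-sd]),[.5,-.2,.1])
    l=R.from_euler('z',-p[2]).apply(q.x-[p[0],p[1],0])-[0,0,.077]
    print(n,q.x.round(4),"s,y,n mm",(1e3*np.array([l@S,l[1],l@N])).round(1),q.fun.round(1))
E
```

```text
[ 0.51057924 -0.21216527  0.18870039] [[-2.5 -0.6 -0.1 -4.7]
 [ 1.4 -1.7  4.2 -1.1]
 [ 2.   1.7  0.2 12.6]
 [-1.9  1.8 -3.5 -0.7]]
start [ 0.5622 -0.3088  0.1034] s,y,n mm [  36.7 -104.6   20.4] [-0.1  0.1  0.1 -0. ]
stop [ 0.4928 -0.3214  0.1004] s,y,n mm [ -33.3 -104.    29.7] [-0.1  0.2  0.1 -0. ]
stripRL [ 0.5184 -0.0683  0.0868] s,y,n mm [ 35.9 139.8   3.7] [-0.1  0.3  0.2 -0. ]
stripRR [ 0.5557 -0.256   0.0884] s,y,n mm [ 37.5 -51.6   5. ] [-0.  0.  0. -0.]
stripFR [ 0.5037 -0.2658  0.0785] s,y,n mm [-16.3 -51.4   4.4] [ 0.2 -0.4 -0.3  0. ]
stripFL [ 0.4673 -0.077   0.0743] s,y,n mm [-17.4 140.9   0.3] [-0.   0.1  0.1 -0. ]
```

```bash
cat >> h.py <<'E'
P0=np.array([.51057924,-.21216527,.18870039])
def att(sign,pose=P0):
    Rz=R.from_euler('z',pose[2]).as_matrix(); x=-Rz@N; z=sign*(Rz@S); y=np.cross(z,x)
    return R.from_matrix(np.column_stack([x,y,z])).as_rotvec()
E
python3 - <<'E'
from h import *
from workcell import *
import cv2
W=world(P0,loc(.01,.03,.16)); print(W)
for s in (1,-1): print(s,ik(W,att(s)))
servo_line([.138,.583,.34],v=.3)
sols=[(s,ik(W,att(s))) for s in (1,-1)]; sols=[a for a in sols if a[1] is not None]
q=get_obs()['q']; s,j=min(sols,key=lambda a:np.abs(a[1]-q).max()); print(s,j)
set_joints(j); d=get_image("wrist"); cv2.imwrite("pics/w1.png",d["img"][:,:,::-1])
json.dump({k:(v if np.isscalar(v) else np.array(v).tolist()) for k,v in d.items() if k!="img"},open("w1.json","w"))
o=get_obs();print(o['t'],o['eef_pos'],W,d["extrinsics"].round(3).tolist(),o['force'])
E
```

```text
[ 0.48733451 -0.18606222  0.23630572]
1 [-0.54517662 -0.23138001  1.83876099  0.11819037  1.40515717 -0.74584579]
-1 [-0.54517662 -0.23138001  1.83876099  0.11819037  1.40515717  2.39574687]
1 [-0.54517662 -0.23138001  1.83876099  0.11819037  1.40515717 -0.74584579]
3.6917 [ 0.48765577 -0.1854938   0.2364112 ] [ 0.48733451 -0.18606222  0.23630572] [[0.967, 0.185, 0.174, -0.479], [0.126, -0.944, 0.304, -0.277], [0.221, -0.272, -0.937, 0.222], [0.0, 0.0, 0.0, 1.0]] [-0.31962055  0.45241604 -0.68319213]
```

View pics/w1.png

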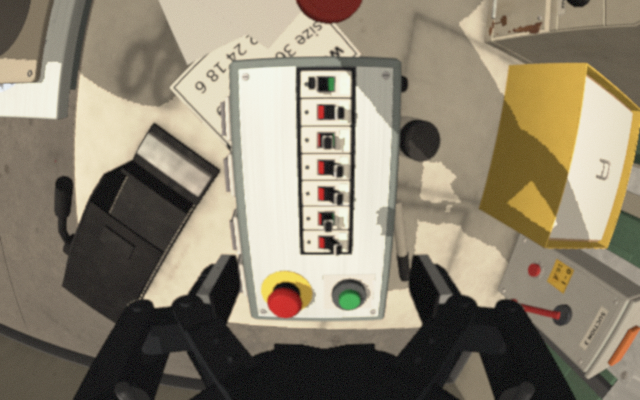

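```bash
python3 - <<'E'
import cv2
a=cv2.imread("pics/w1.png")[50:330,220:410]; a=cv2.resize(a,None,fx=4,fy=4,interpolation=cv2.INTER_CUBIC)
cv2.imwrite("pics/w1a.png",a[:600]);cv2.imwrite("pics/w1b.png",a[520:])
E
```

```text
(no output)
```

View pics/w1a.png

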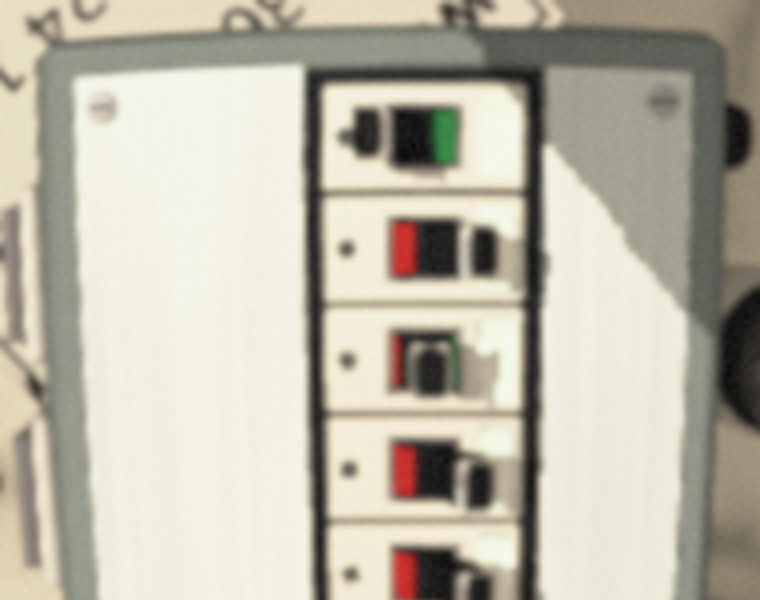

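View pics/w1b.png

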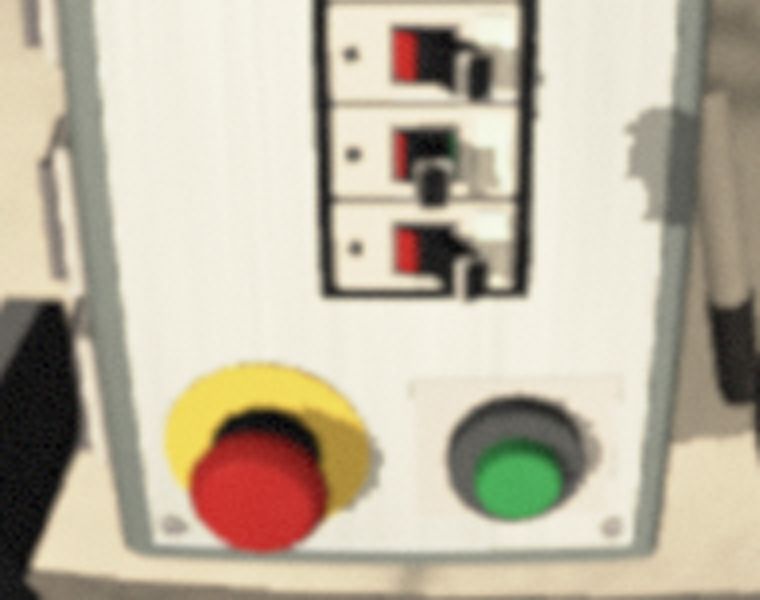

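```bash
cat > fit.py <<'E'
from h import *
cam=json.load(open("w1.json"))
A=lambda u,v:np.array((220+u/4,50+v/4)); B=lambda u,v:A(u,v+520)
Z=lambda u,v:(200+u/3,200+v/3); Y=lambda u,v:(290+u/4,160+v/4)
# params: x,y,yaw, sc,yc, ss,ys, a,b, s3,s6
def model(p):
    pose=p[:3]; o=[]; add=lambda n,l,px:o.append((n,world(pose,l),px))
    sc,yc,ss,ys,a,b,s3,s6=p[3:]
    for (i,j),px in {(1,1):A(527,83),(-1,1):A(322,83),(-1,-1):B(333,288),(1,-1):B(517,288)}.items():
        add("w",loc(sc+i*.024,yc+j*.094,.005),px)
    for k,px in {2.5:A(424,191),1.5:A(424,303),.5:A(424,412),-.5:A(424,520),-1.5:B(424,103),-2.5:B(424,199)}.items():
        add("w",loc(sc,yc+.027*k,.005),px)
    add("w",loc(ss,ys,.021),B(518,480)); add("top",loc(ss,ys,.021),Y(495,208)); add("side",loc(ss,ys,.021),Z(570,302))
    for (i,j),px in {(1,1):(A(664,101),Y(68,233),Z(264,52)),(-1,1):(A(103,108),Y(114,461),Z(83,210)),(-1,-1):(B(174,525),Y(568,366),Z(482,525)),(1,-1):(B(612,525),Y(529,140),Z(664,310))}.items():
        for n,q in zip(("w","top","side"),px): add(n,loc(i*a,j*b,.001),q)
    for (i,j),px in {(1,1):(Y(74,290),Z(218,85)),(1,-1):(Y(397,222),Z(485,260)),(-1,-1):(Y(412,313),Z(413,336)),(-1,1):(Y(90,378),Z(148,148))}.items():
        for n,q in zip(("top","side"),px): add(n,loc(sc+i*.0275,yc+j*.0965,.003),q)
    add("w",loc(s3,yc+.027,.029),A(433,370)); add("w",loc(s6,yc-.054,.029),B(433,186))
    return o
def res(p):
    return np.concatenate([(projf(cam,W) if n=="w" else proj(n,W))-px for n,W,px in model(p)])
s=least_squares(res,[*P0,.01,.0445,.037,-.104,.075,.14,.01,.01],loss='soft_l1')
p=s.x
if __name__=="__main__":
    print(p.round(4)); r=res(p).reshape(-1,2)
    for (n,W,px),e in zip(model(p),r): print(n,px,e.round(2))
E
python3 fit.py
```

```text
[ 0.5128 -0.2105  0.1916  0.0101  0.045   0.0357 -0.1042  0.0679  0.1356
  0.0122  0.0123]
w [351.75  70.75] [-0.53 -0.65]
w [300.5   70.75] [-0.49 -0.61]
w [303.25 252.  ] [0.35 0.67]
w [349.25 252.  ] [-1.25  0.54]
w [326.    97.75] [-0.32 -0.36]
w [326.   125.75] [-0.27 -0.22]
w [326. 153.] [-0.23  0.28]
w [326. 180.] [-0.21  0.21]
w [326.   205.75] [-0.19  0.23]
w [326.   229.75] [-0.19  0.58]
w [349.5 300. ] [-0.77  2.11]
top (413.75, 212.0) [-0.9  -0.42]
side (390.0, 300.6666666666667) [-0.15 -1.5 ]
w [386.    75.25] [-0.24 -0.02]
top (307.0, 218.25) [-0.41 -0.17]
side (288.0, 217.33333333333334) [0.71 0.7 ]
w [245.75  77.  ] [-0.69 -0.44]
top (318.5, 275.25) [-0.14 -1.22]
side (227.66666666666666, 270.0) [ 0.77 -0.21]
w [263.5  311.25] [-0.73  0.12]
top (432.0, 251.5) [-1.02 -1.07]
side (360.66666666666663, 375.0) [ 0.02 -0.24]
w [373.   311.25] [-0.34  0.43]
top (422.25, 195.0) [-1.14 -0.79]
side (421.33333333333337, 303.3333333333333) [ 0.64 -0.06]
top (308.5, 232.5) [-1.74 -1.1 ]
side (272.6666666666667, 228.33333333333334) [ 0.72 -1.78]
top (389.25, 215.5) [-1.04 -1.09]
side (361.66666666666663, 286.6666666666667) [ 0.55 -0.72]
top (393.0, 238.25) [-0.53 -1.  ]
side (337.66666666666663, 312.0) [-0.03 -0.4 ]
top (312.5, 254.5) [-0.94 -0.33]
side (249.33333333333334, 249.33333333333334) [-0.09 -2.19]
w [328.25 142.5 ] [0.  0.3]
w [328.25 226.5 ] [0.   1.08]
```

```bash
cat > act.py <<'E'
from fit import *
from workcell import *
import cv2
pose=p[:3]; sc,yc=p[3],p[4]; a=att(1,pose)
Wp=lambda s,y,n: world(pose,loc(s,y,n))
def lc(P):
    l=R.from_euler('z',-pose[2]).apply(np.array(P)-[pose[0],pose[1],0])-[0,0,.077]
    return (1e3*np.array([l@S,l[1],l@N])).round(1)
def st(m):
    o=get_obs(); F=R.from_euler('z',-pose[2]).apply(o['force']); print(m,'t',round(o['t'],2),'sc-rel',lc(o['eef_pos'])-[1e3*sc,0,0],'F s,y,n',np.round([F@S,F[1],F@N],1),'op',round(o['opening'],4))
def pic(f):
    cv2.imwrite(f"pics/{f}.png",cv2.resize(get_image("wrist")["img"][:,:,::-1][40:340,200:450],None,fx=2.4,fy=2,interpolation=cv2.INTER_CUBIC))
E
python3 - <<'E'
from act import *
y=yc+.027
gripper_to(.034); st('grip')
servo_line(Wp(sc+.001,y,.055),v=.12,attitude=a); st('above')
cv2.imwrite("pics/w2.png",get_image("wrist")["img"][:,:,::-1])
E
```

```text
grip t 4.24 sc-rel [ -2.38991532  28.8        160.4       ] F s,y,n [ 1.1 -0.1  0.2] op 0.0338
above t 5.34 sc-rel [ 1.61008468 71.5        55.9       ] F s,y,n [ 1.1 -0.1  0.4] op 0.0342
```

View pics/w2.png

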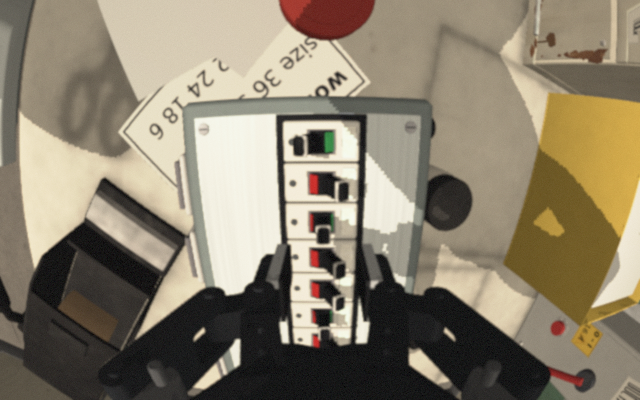

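```bash
python3 - <<'E'
from act import *
y=yc+.027
print(servo_line(Wp(sc+.001,y,.012),v=.08,until_force=5)); st('down'); pic("d3")
print(servo_line(Wp(sc-.030,y,.012),v=.04,until_force=12)); st('off'); pic("off3")
E
```

```text
False
down t 6.08 sc-rel [ 1.01008468 72.         12.        ] F s,y,n [ 0.2 -0.5 -0.1] op 0.0339
True
off t 6.73 sc-rel [-20.98991532  71.5         13.4       ] F s,y,n [2.6 0.3 2.5] op 0.034
```

View pics/d3.png

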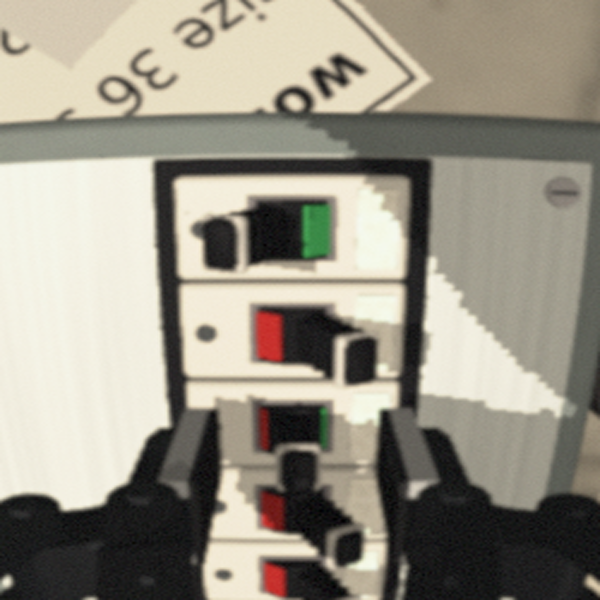

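View pics/off3.png

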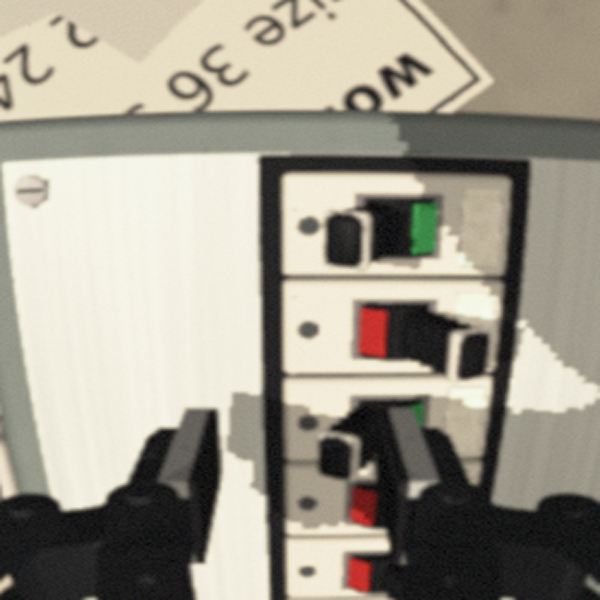

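```bash
python3 - <<'E'
from act import *
y=yc+.027
print(servo_line(Wp(sc-.030,y,.012),v=.04,until_force=22)); st('off')
print(servo_line(Wp(sc+.030,y,.012),v=.05,until_force=22)); st('on'); 
print(servo_line(Wp(sc+.030,y,.012),v=.04,until_force=22)); st('on2'); pic("on3")
E
```

```text
True
off t 7.02 sc-rel [-22.08991532  70.6         15.1       ] F s,y,n [4.2 1.  2.2] op 0.0342
True
on t 7.87 sc-rel [19.61008468 72.1        11.4       ] F s,y,n [-6.1 -0.7  8.3] op 0.034
True
on2 t 8.09 sc-rel [19.41008468 72.2        10.6       ] F s,y,n [-6.9  0.   8.4] op 0.034
```

View pics/on3.png

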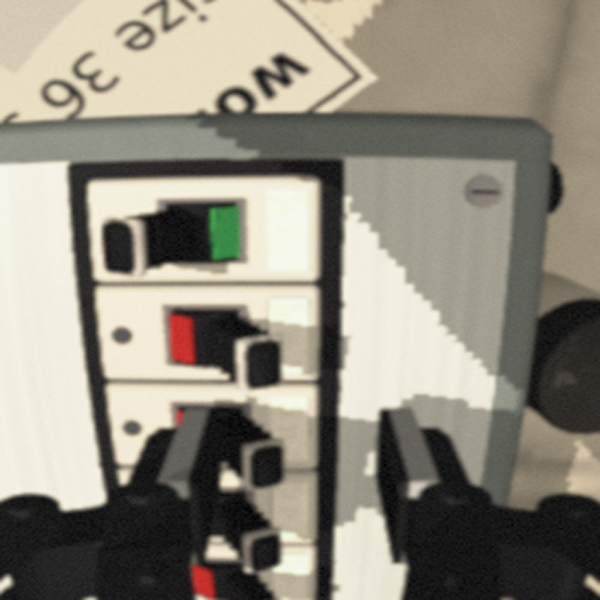

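```bash
python3 - <<'E'
from act import *
y=yc+.027; y6=yc-.054
servo_line(Wp(sc+.012,y,.012),v=.08); servo_line(Wp(sc+.012,y,.06),v=.12); st('up')
servo_line(Wp(sc+.001,y6,.06),v=.15,attitude=a); st('over6'); pic("o6")
print(servo_line(Wp(sc+.001,y6,.012),v=.08,until_force=5)); st('down'); pic("d6")
E
```

```text
up t 8.94 sc-rel [12.21008468 72.         59.9       ] F s,y,n [ 0.3 -0.3 -0.5] op 0.0337
over6 t 9.63 sc-rel [ 0.61008468 -8.4        59.3       ] F s,y,n [0.4 0.2 0.2] op 0.0341
False
down t 10.43 sc-rel [ 1.11008468 -9.1        12.        ] F s,y,n [-0.1 -0.1  0.2] op 0.0338
```

View pics/o6.png

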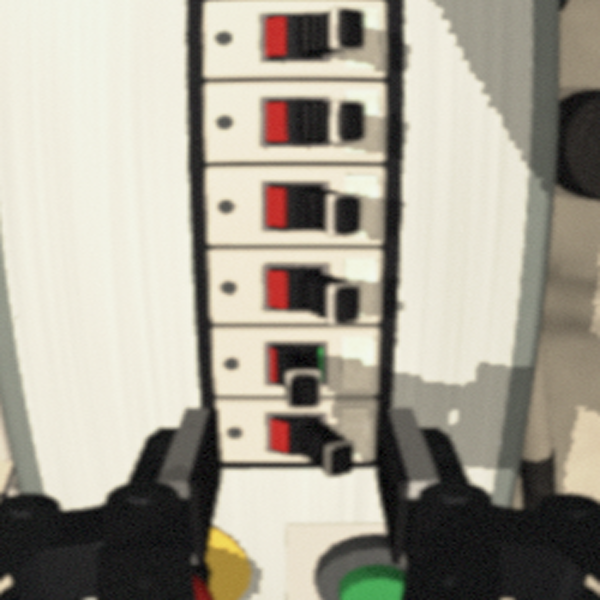

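View pics/d6.png

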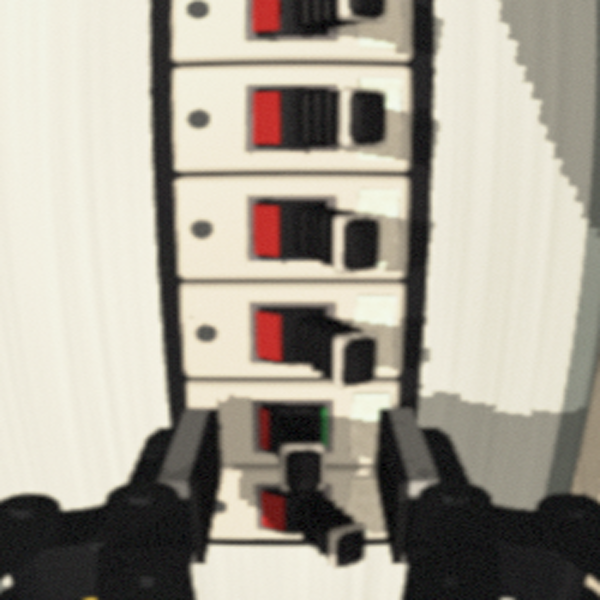

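```bash
python3 - <<'E'
from act import *
y=yc-.054
for k in range(2): print(servo_line(Wp(sc-.030,y,.012),v=.04,until_force=[12,22][k])); st('off')
pic("off6")
for k in range(2): print(servo_line(Wp(sc+.030,y,.012),v=.05,until_force=22)); st('on')
pic("on6")
servo_line(Wp(sc+.012,y,.012),v=.08); servo_line(Wp(sc+.012,y,.06),v=.12); st('up'); pic("up6")
E
```

```text
True
off t 11.09 sc-rel [-20.98991532  -9.6         13.4       ] F s,y,n [3.2 0.3 2.6] op 0.0341
True
off t 11.32 sc-rel [-22.08991532 -10.4         15.2       ] F s,y,n [4.9 0.9 2.9] op 0.0338
True
on t 12.22 sc-rel [19.71008468 -8.9        11.5       ] F s,y,n [-6.8 -0.7  8.9] op 0.034
True
on t 12.43 sc-rel [19.71008468 -8.9        10.8       ] F s,y,n [-8.6 -1.  10.4] op 0.0341
up t 13.28 sc-rel [12.21008468 -9.         59.9       ] F s,y,n [ 0.2  0.3 -0.5] op 0.0337
```

View pics/off6.png

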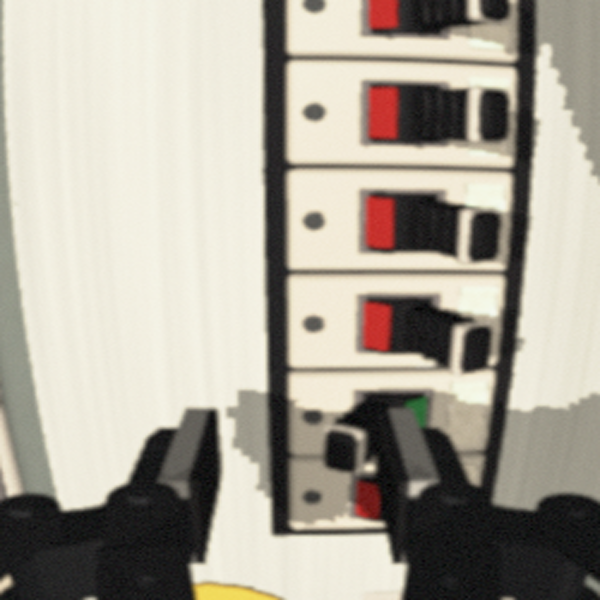

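View pics/up6.png

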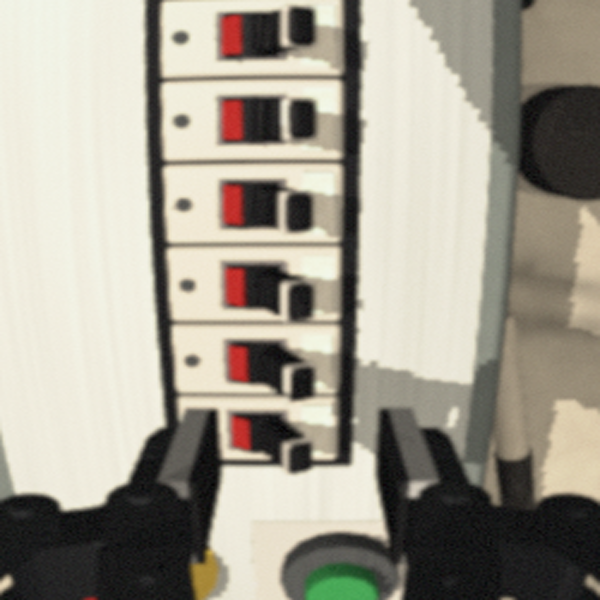

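```bash
python3 - <<'E'
from act import *
ss,ys=p[5],p[6]
servo_line(Wp(sc+.012,yc-.054,.075),v=.15); gripper_to(0); 
servo_line(Wp(ss,ys,.075),v=.15,attitude=a); st('above')
servo_line(Wp(ss,ys,.03),v=.1); st('near')
print(servo_line(Wp(ss,ys,.0105),v=.03,until_force=14)); st('pressed')
wait(.3); st('held'); pic("press")
servo_line(Wp(ss,ys,.09),v=.15); st('up'); 
cv2.imwrite("pics/side1.png",get_image("side")["img"][:,:,::-1])
E
```

```text
above t 14.8 sc-rel [  25.31008468 -103.7          74.7       ] F s,y,n [ 0.6 -0.4 -0.3] op 0.0005
near t 15.4 sc-rel [  25.51008468 -103.9          29.8       ] F s,y,n [ 0.2 -0.1  0.3] op 0.0001
True
pressed t 15.93 sc-rel [  26.21008468 -104.8          16.1       ] F s,y,n [-1.7  2.1  8.1] op -0.0001
held t 16.23 sc-rel [  26.11008468 -104.8          16.        ] F s,y,n [-1.6  1.7  9.8] op 0.0
up t 16.93 sc-rel [  25.11008468 -103.8          89.        ] F s,y,n [-0.6 -0.6  0.3] op 0.0
```

View pics/press.png

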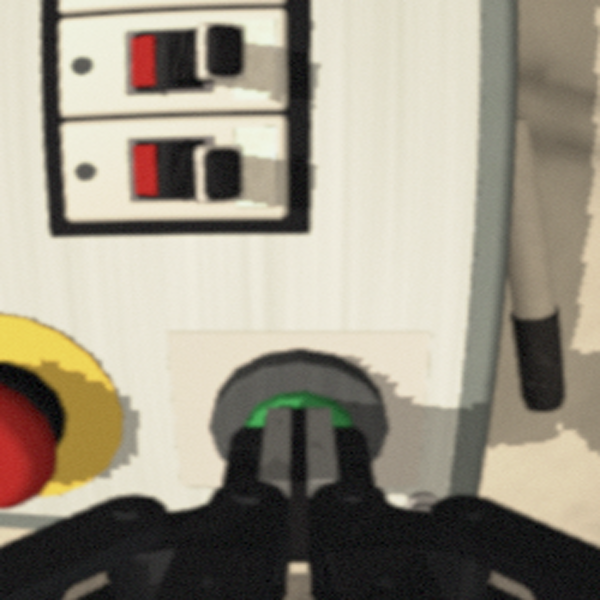

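View pics/side1.png

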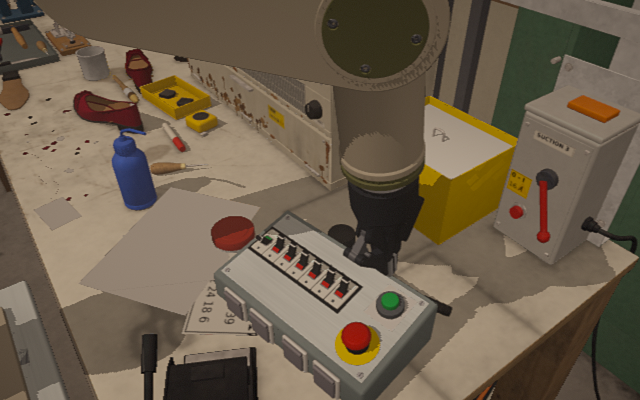

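```bash
python3 - <<'E'
from act import *
servo_line(Wp(sc,.03,.16),v=.2); st('hover'); pic("fin")
E
```

```text
hover t 17.89 sc-rel [ -0.28991532  29.7        159.2       ] F s,y,n [ 0.6 -0.4 -0.5] op 0.0001
```

View pics/fin.png

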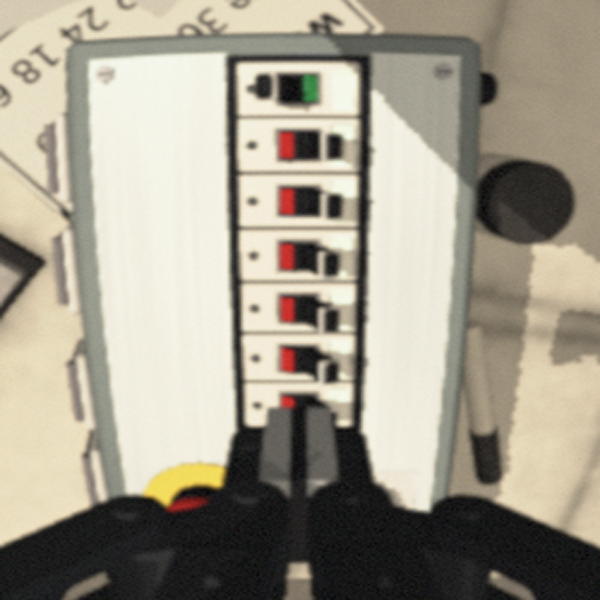

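The picture shows breakers 2 to 6 on, with red flags and their handles in line. Number 1, at row 88, is still off with its green flag showing. The jar and marker have not moved.

```bash
python3 -c "
from workcell import *
sign_off()"
```

```text
the job is handed in; nothing more can be done
```

I reset the two tripped breakers, the 3rd and 6th from the left, then pressed and released the green start button. I handed the job in at about 18 s, with the arm clear of the console.

- **Breakers:** I pushed each handle to its front stop and then to its rear stop. At each stop the force jumped about where the stated 0.5 rad limits put it. In the pictures taken afterwards, both show red flags and line up with the neighbouring breakers that were already on.
- **Start button:** It went in 5 mm and was held at about 10 N; fully down takes 4.5 N. The button was free again in the picture after I let go.
- **Everything else:** The breaker switched off on purpose is still off. In the last pictures I saw no movement in the other handles, the stop button, jar, tin or marker, and I never touched them.

No check failed. I could not confirm the fan running, because nothing in the pictures shows it. The 7th breaker was partly hidden by the gripper in the last picture, but showed as on in the ones taken just before.

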